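# Unclamp the drilled block and hold it over the heater well

### The arm

A 6-joint arm with a two-finger parallel gripper is mounted at the origin on a cart in front of the work surface, level with it; the furniture and walls round the work are solid. World frame = base frame: x ahead of the robot, y to its left, z up, the work surface at z = 0. Lengths are in m, angles in degrees, forces in N, time in s.
With the tool pointing down it reaches from about 0.325 to 1 m from the base axis. Payload 5.1 kg.
Tool frame: the origin (TCP) lies on the centre line of the jaws, within the pads' length; the fingertips stand 11 mm ahead of it and the grasp point (between the pads) lies 8 mm behind it; z points along the fingers, y is the line along which they close (so a half turn about z gives the same grasp; the last joint's range is limited). The gripper opens to 85 mm and grips with 20 to 120 N. Pads are 22 mm wide; open, the fingers measure 114 mm over their backs; the gripper's body (76 mm by 85 mm) begins 54 mm behind the grasp point. The pads swing forward as they close: fully open they stand 13 mm farther back than shut.
Start: joints at [-69.534, 7.093, 94.555, -0, 78.352, -4.733], TCP at [0.277, -0.588, 0.242] pointing down, gripper open.
Joint ranges: [-149.61, 149.61], [-58.7, 133.49], [1.44, 155.28], [-77.14, 257.14], [18.33, 153.61], [-166.67, 166.67]. Speed limits (degrees/s): [147.25, 147.25, 180, 180, 180, 180].

### API

Orientations are given as a 3x3 rotation matrix whose columns are the frame's x, y, z axes.
In Python, from bench import env, vision, recognise gives the robot as it stands.
- The arm moves only by the tool step_hand, called after "Call:" as name(argument=value, ...) on one line, values as JSON. Schema: {"type":"object","properties":{"ticks":{"type":"array","items":{"type":"array","prefixItems":[{"type":"number"},{"type":"array","items":{"type":"number"},"minItems":3,"maxItems":3},{"type":"number"}],"minItems":3,"maxItems":3},"minItems":1,"maxItems":8},"only":{"type":"string"},"quiet":{"type":"boolean"},"lines":{"type":"string"}},"required":["ticks"],"additionalProperties":false}. ticks is a list of rows, 1 to 8 of them, each written [opening, [dx, dy, dz], turn]: the finger opening in m, then dx, dy, dz in fractions of the full range, 1 being 0.5 m, then a turn about the tool's z in parts of the range, where 1.0 means pi rad; each row is the pose to reach, as a shift and turn from the pose commanded when the call began, along the tool's axes at that moment; what a row does not reach only later rows make up. A row lasts 1/10 s, in which the tool goes at most 0.05 m and 8.59 degrees, less where a joint would pass 70% of its speed; a pose out of reach is approached as far as the arm can. The fingers move at their own pace and stop on an object; the grip force is fixed at half the most. Time passes only in rows, so rows that do not move let the fingers close. The tool returns the time, the measured TCP pose, the force, the opening and the grip force at its end. only (a regular expression) keeps the lines of the reply that match it, lines (a string "A,B") keeps lines A to B, and quiet returns only ok. A shift or turn number past 1, either way, is cut back to 1. Input that does not fit is refused with a message, and nothing moves.
- env.get_obs(): the state, without advancing time (a new reading comes with each control period).
- vision.read_camera(name): name is "side" or "top"; returns a dict with "color" (384x512x3 uint8, blue, green, red), "depth" (384x512 float32, m along the optical axis (not along the pixel's ray), 0 where there is no reading), "fx", "fy", "cx", "cy" (pixels), "D" ([k1, k2, p1, p2, k3] as OpenCV has them; the pictures are not rectified), "position" and "rotation" of the camera in the world. Camera axes: x right, y down, z forward; pixel columns grow to the right and rows downward; lengths in m; the calibration is good to about 2 mm. A picture is of the moment at which its call begins.
- env.finish_job(): hands the job in; it is judged then, once.
Trained networks look in the newest picture that a camera, given by its name, has taken for a name from the list of things; names that differ only in an ending like _2 or _b are one class to them, and where a whole thing is asked for, a point or a joint stands for the part that bears it (a point fixed in the world has none). Each returns a list of dicts, best first, with "p" (0 to 1); they miss things now and then, are a little off and sometimes report something else, mostly with a low value. They report only what shows in the picture. A call takes as long as a camera call. They do not tell look-alikes from the thing itself.
- recognise(camera, target): "rect" ([left, top, right, bottom] as shares, 0 to 1, of the picture: columns of its width, rows of its height, round what is visible of it).
The state is a dict: "t": time; "q": joint angles; "qd": joint speeds; "joint_torque": joint torques, N m; "ee_pos": TCP position; "orientation": TCP orientation; "force": force on the tool from outside, world axes, zero at the start; "ft_torque": the same for the moment, N m; "width": finger opening in m; "grip_force": force on a finger pad.
Only numpy, scipy, OpenCV 4.12 (cv2) and the standard library are available. Lean on these libraries where they do the work, as an engineer would, in place of code of your own. Each camera call takes 0.05 s, during which the arm holds its last target. There are 200 camera calls.

### The job

Slide the vise's jaw fully open by its post, then lift the drilled aluminium block out of the vise and carry it over the tube rack, without touching the rack, to the dry-bath heater. Finish while holding the block upright and still in the gripper about 15 mm above the heater's well, centred over the opening and squared up with it so that it could go straight in; it must not touch the heater, and the program ends with the block still held there. Leave the slide box and the tape roll alone too.

Things in the scene. Friction and masses are not known exactly. Their poses are not given: they have to be found in the camera images.
- vise: low grey bench vise fixed to the worktop on the robot's left or right, base 190 x 86 mm; origin on the worktop under the clamped block. +x points from moving to fixed jaw (away from the robot, +-0.45 rad). Bed 60 mm wide, 35 mm above the worktop; fixed jaw's face at x = +30.5 mm; jaws' tops 60 mm above the worktop, 60 to 64 mm wide. Heater on the other side, tube rack between
- jaw (a joint): opening of the moving steel jaw in m, 0 closed, 0.045 fully open at its stop; slides along the vise's -x (towards the robot) with about 4 N of friction and stays where left. Starts 0 to 2 mm open. Its lip, 6 mm deep, overhangs the block's foot: the block lifts out only once the jaw is open
- jaw_post (a point): top of the upright round dark post on the moving jaw, by which the jaw is slid: 14 mm diameter, 46 mm tall above the jaw's top, its top 106 mm above the worktop; 46.5 mm to the vise's -x from its origin when closed. Moves with the jaw
- block: loose drilled aluminium block, 0.2 to 0.4 kg, standing on the vise bed between the jaws, its x along the vise's x. Origin at the centre of its underside, z up. Foot 60 (x) x 44 (y) x 15 mm high; on it the body, 48 (x) x 44 (y) mm, up to 50 mm, with four 13 mm blind holes in the top. Grip the flat y faces, 44 mm apart over the full height
- heater: white dry-bath heater, fixed to the worktop, 190 x 130 mm, top 70 mm high with a lower front panel (knob, dark display) on its -x side, which faces the robot give or take 0.45 rad; origin on the worktop straight under the middle of the well
- well (a point): centre of the well's opening, level with the heater's top, 70 mm above the worktop; the well is rectangular, 65 mm along its x by 49 mm along its y, 20 mm deep; axes as the heater's, z up. The block's foot fits it with its x along the well's x (either way round)
- rack: white tube rack full of capped sample tubes, loose, 102 mm (its x) x 214 mm (its y) x 90 mm high, standing between the vise and the heater with its long side (its y) pointing away from the robot; origin at the centre of its underside
- slide_box: small blue box, 30 x 78 x 26 mm, loose, lying behind the tube rack, to the left; origin at the centre of its underside
- tape_roll: roll of beige tape lying flat, 84 mm across, 19 mm high, loose, behind the tube rack, to the right; origin at the centre of its underside
Mind the look-alikes: they are no part of the job. What is shaped like the block but blue or yellow is not meant.

How it is judged:
By the outcome, as a careful person would: the job done as asked, in the order asked, and still so for the second after the job is handed in, while the arm keeps its last pose, push and grip.
It also fails if it takes over 54 s, if anything falls off the work surface, if the arm or the gripper's body presses on something with over 40 N, if the wrist force passes 120 N, or if a joint passes its speed limit or range.

## Working session

There is one attempt and no reset: what is moved stays moved. The work goes in short steps, Python scripts to look and compute and a tool call to move; the robot and the scene stay as the last step left them, time stands still between calls to the robot, and variables do not carry over. Pictures are saved under pics/ and viewed, at most 10 in all, crops included, and the job is handed in when it is done.

```bash
mkdir -p pics; ls; cat > h.py <<'E'
import numpy as np, cv2
from bench import env, vision, recognise
def cam(n):
    c=vision.read_camera(n); return c
def cloud(c):
    K=np.array([[c['fx'],0,c['cx']],[0,c['fy'],c['cy']],[0,0,1.]])
    h,w=c['depth'].shape
    u,v=np.meshgrid(np.arange(w),np.arange(h))
    n=cv2.undistortPoints(np.stack([u,v],-1).reshape(-1,1,2).astype(np.float64),K,np.array(c['D'],float)).reshape(h,w,2)
    d=c['depth'].astype(float)
    P=np.dstack([n[...,0]*d,n[...,1]*d,d])
    W=P@np.array(c['rotation']).T+np.array(c['position'])
    W[d==0]=np.nan
    return W
E
python3 - <<'E'
from h import *
for n in ['top','side']:
    c=cam(n); cv2.imwrite(f'pics/{n}0.png',cv2.resize(c['color'],(800,600)))
    np.savez(f'{n}0.npz',W=cloud(c),col=c['color'])
    print(n,c['position'],c['rotation'])
    for t in ['vise','jaw_post','block','heater','rack','slide_box','tape_roll']:
        for r in recognise(n,t)[:3]: print(t,round(r['p'],2),np.round(np.array(r['rect'])*[512,384,512,384]).astype(int))
print(env.get_obs())
E
```

```text
pics
top [ 0.49923197 -0.0761173   1.19243412] [[-0.02198149 -0.99375805  0.1093698 ]
 [-0.99975478  0.02155587 -0.00507251]
 [ 0.00268329 -0.10945448 -0.99398819]]
vise 0.85 [305 196 354 269]
jaw_post 0.63 [317 230 344 244]
block 0.66 [360 188 390 211]
block 0.6 [321 215 347 231]
block 0.53 [276 218 292 242]
heater 0.95 [115 194 176 271]
heater 0.75 [318 229 343 247]
heater 0.66 [231 140 260 167]
rack 0.85 [212 186 249 261]
slide_box 0.55 [179 153 206 172]
tape_roll 0.9 [233 143 262 167]
side [ 0.68730022 -1.48809535  0.64053593] [[ 0.99849033 -0.00488349 -0.05471025]
 [ 0.04920128 -0.36328944  0.93037628]
 [-0.02441914 -0.93166353 -0.36250072]]
vise 0.59 [190 212 259 259]
jaw_post 0.7 [206 214 221 240]
block 0.69 [219 219 241 242]
block 0.67 [224 209 241 220]
heater 0.58 [212 167 266 188]
heater 0.4 [208 212 222 243]
rack 0.79 [210 183 273 211]
slide_box 0.63 [287 184 302 200]
tape_roll 0.8 [290 206 306 218]
{'t': 0.8, 'q': array([-6.95336272e+01,  7.09256289e+00,  9.45549131e+01, -6.12165729e-04,
        7.83497988e+01, -4.73398863e+00]), 'qd': array([-0.02276122,  0.01085118,  0.06994184, -0.0044741 , -0.06674131,
       -0.01044804]), 'joint_torque': array([ 1.29652020e-03, -4.23539400e+01, -3.65732110e+01,  1.55584354e-05,
        5.29852787e-04, -8.95602398e-06]), 'ee_pos': array([ 0.27671759, -0.58815617,  0.24233283]), 'orientation': array([[ 9.04823448e-01,  4.25786951e-01,  6.82754134e-06],
       [ 4.25786951e-01, -9.04823447e-01, -4.82207965e-05],
       [-1.43540664e-05,  4.65383854e-05, -9.99999999e-01]]), 'force': array([-0.85289211, -0.99599833, -0.15820779]), 'ft_torque': array([-0.03516471, -0.04389724, -0.0169507 ]), 'grip_force': 0.0, 'width': 0.08536926196222379}
```

View pics/top0.png

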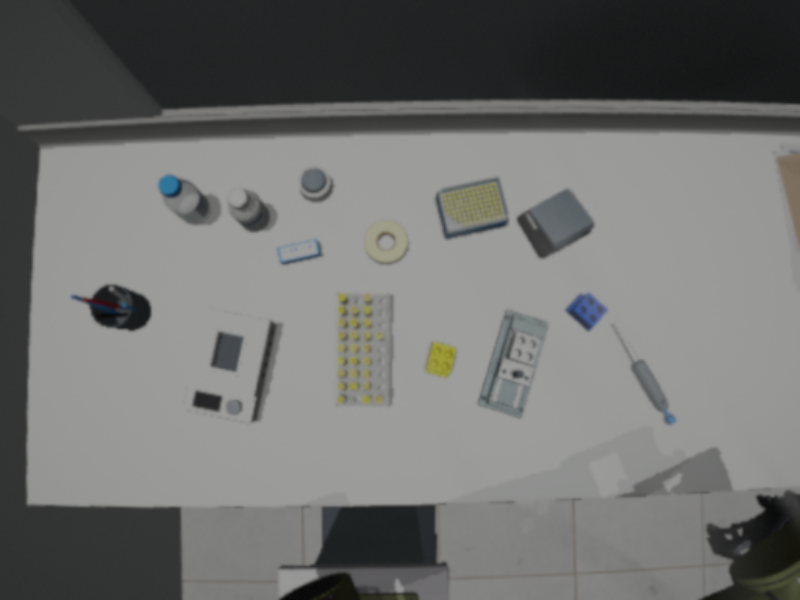

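```bash
python3 - <<'E'
from h import *
a=np.load('top0.npz');col=a['col']
cv2.imwrite('pics/topz.png',cv2.resize(col[140:290,100:400],(800,400),interpolation=cv2.INTER_CUBIC))
W=a['W']
for n,r in dict(vise=(305,196,354,269),post=(317,230,344,244),block=(321,215,347,231),heater=(115,194,176,271),rack=(212,186,249,261)).items():
    w=W[r[1]:r[3],r[0]:r[2]].reshape(-1,3); print(n,np.round(np.nanpercentile(w,[1,50,99],axis=0),3).tolist())
np.set_printoptions(linewidth=250)
print((W[196:269:2,300:358:2,2]*1000).round().astype(int))
E
```

```text
vise [[0.421, -0.368, -0.004], [0.526, -0.286, 0.008], [0.634, -0.223, 0.089]]
post [[0.494, -0.337, -0.001], [0.512, -0.283, 0.06], [0.532, -0.253, 0.107]]
block [[0.53, -0.347, 0.001], [0.552, -0.294, 0.071], [0.575, -0.266, 0.089]]
heater [[0.426, 0.16, -0.004], [0.537, 0.239, 0.052], [0.652, 0.345, 0.075]]
rack [[0.453, -0.056, -0.001], [0.557, -0.005, 0.05], [0.665, 0.052, 0.094]]
[[-1  2 -2 ...  1 -1  0]
 [-1  1  2 ...  1  2 -1]
 [-2  3  4 ...  5 -2  1]
 ...
 [ 2 -1  0 ...  3  2  0]
 [ 0  3 -1 ... -1 -1  3]
 [ 0  1  1 ...  1  5  1]]<stdin>:8: RuntimeWarning: invalid value encountered in cast
```

View pics/topz.png

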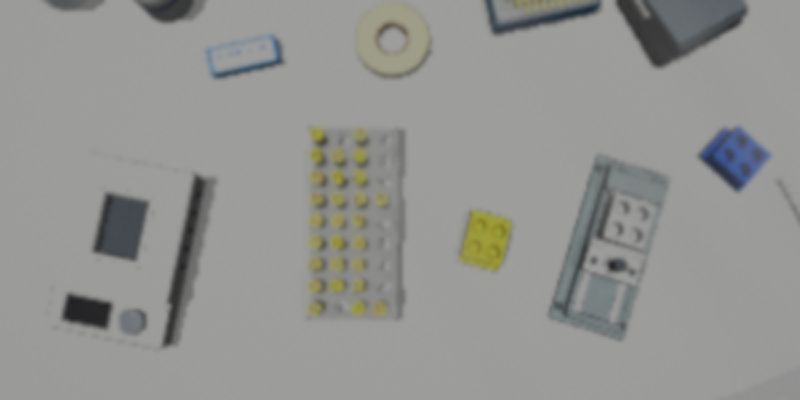

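```bash
cat >> h.py <<'E'
def proj(c,P):
    R=np.array(c['rotation']);t=np.array(c['position'])
    K=np.array([[c['fx'],0,c['cx']],[0,c['fy'],c['cy']],[0,0,1.]])
    return cv2.projectPoints(np.atleast_2d(P).astype(float),cv2.Rodrigues(R.T)[0],-R.T@t,K,np.array(c['D'],float))[0].reshape(-1,2)
def plane(c,uv,z):
    "pixels -> world points at height z"
    K=np.array([[c['fx'],0,c['cx']],[0,c['fy'],c['cy']],[0,0,1.]])
    n=cv2.undistortPoints(np.asarray(uv,float).reshape(-1,1,2),K,np.array(c['D'],float)).reshape(-1,2)
    d=np.c_[n,np.ones(len(n))]@np.array(c['rotation']).T; p=np.array(c['position'])
    return p+d*((z-p[2])/d[:,2:])
def ortho(c,z,x0,x1,y0,y1,s=0.001):
    "rectified top view of the plane z: rows = x descending, cols = y descending"
    X,Y=np.meshgrid(np.arange(x1,x0,-s),np.arange(y1,y0,-s),indexing='ij')
    m=proj(c,np.stack([X,Y,0*X+z],-1).reshape(-1,3)).reshape(*X.shape,2).astype(np.float32)
    return cv2.remap(c['color'],m[...,0],m[...,1],cv2.INTER_CUBIC)
def shot(n,k=4):
    cs=[cam(n) for _ in range(k)]; c=cs[0]
    d=np.stack([q['depth'] for q in cs]).astype(float); d[d==0]=np.nan
    c['depth']=np.nan_to_num(np.nanmedian(d,0)); c['color']=np.mean([q['color'] for q in cs],0).astype(np.uint8); return c
E
python3 - <<'E' 2>/dev/null
from h import *
import pickle
c=shot('top'); pickle.dump(c,open('top.pkl','wb')); s=shot('side'); pickle.dump(s,open('side.pkl','wb'))
W=cloud(c)
def rect(b,z0,z1):
    m=(W[...,0]>b[0])&(W[...,0]<b[1])&(W[...,1]>b[2])&(W[...,1]<b[3])&(W[...,2]>z0)&(W[...,2]<z1)
    P=W[m]; r=cv2.minAreaRect((P[:,:2]*1000).astype(np.float32)); return len(P),np.round(r[0],1),np.round(r[1],1),round(r[2],1),np.round(P.mean(0),4)
print('block',rect((.45,.65,-.38,-.22),.078,.096))
print('post',rect((.45,.6,-.38,-.22),.098,.12))
print('vise',rect((.38,.68,-.40,-.2),.01,.2))
print('vise6',rect((.38,.68,-.40,-.2),.05,.07))
print('rack',rect((.4,.7,-.1,.09),.03,.12))
print('tubes',rect((.4,.7,-.1,.09),.1,.2), np.nanmax(W[186:261,212:249,2]))
print('heater',rect((.4,.7,.12,.4),.06,.09))
a=ortho(c,.085,.42,.66,-.38,-.20,.0005); 
b=ortho(c,.07,.42,.66,.15,.35,.0005)
v=np.hstack([cv2.resize(a,(400,533)),cv2.resize(b,(400,480))[:533] if 0 else cv2.resize(b,(400,533))])
cv2.imwrite('pics/ortho.png',v)
g=cv2.cvtColor(b,cv2.COLOR_BGR2GRAY); print(np.percentile(g,[1,5,20,50]))
wh=np.median(g[g>110]) if (g>110).any() else 0; print(wh)
for thr in (80,95,110):
    n,l,st,ce=cv2.connectedComponentsWithStats((g<thr).astype(np.uint8))
    for i in range(1,n):
        if 5000<st[i,4]<30000:
            ys,xs=np.where(l==i); r=cv2.minAreaRect(np.c_[xs,ys].astype(np.float32))
            print(thr,st[i,4]/4,'x,y',.66-ce[i][1]*.0005,.35-ce[i][0]*.0005,'mar',.66-r[0][1]*.0005,.35-r[0][0]*.0005,np.array(r[1])/2,r[2])
E
```

```text
block (228, array([ 536.9, -294.5]), array([44.6, 78.3]), 71.6, array([ 0.5496, -0.2984,  0.0851]))
post (20, array([ 505.2, -283.2]), array([11.3, 10.8]), 88.6, array([ 0.5058, -0.2838,  0.1064]))
vise (1693, array([ 546.3, -301.1]), array([106.5, 238.1]), 63.9, array([ 0.5263, -0.2861,  0.0472]))
vise6 (533, array([ 548.2, -298.6]), array([ 63.9, 117. ]), 70.7, array([ 0.5457, -0.2968,  0.06  ]))
rack (2494, array([558.7,  -6.8]), array([ 98.9, 211.7]), 88.2, array([ 0.557 , -0.0069,  0.0611]))
tubes (0, array([0., 0.]), array([0., 0.]), 0.0, array([nan, nan, nan])) 0.09403892820738102
heater (2030, array([550.2, 294.1]), array([246.3, 181.4]), 77.6, array([0.5532, 0.2327, 0.07  ]))
[ 37.  61. 137. 155.]
155.0
80 1671.5 x,y 0.5213070595273707 0.16739365839066705 mar 0.5199803466796875 0.16777433776855466 [ 11.56346989 176.9679718 ] 12.407418251037598
80 2499.0 x,y 0.556610244097639 0.23536264505802318 mar 0.5569927520751954 0.23517160034179685 [43.16768265 60.24919891] 12.407419204711914
95 2083.0 x,y 0.5192060729716755 0.16755724915986556 mar 0.5197688598632813 0.16755055236816405 [ 14.07346725 179.24589539] 12.33908748626709
95 2778.5 x,y 0.5566974086737448 0.23498519884829944 mar 0.5570045852661133 0.2348389892578125 [45.90228653 62.3685112 ] 12.407418251037598
95 1320.5 x,y 0.46845844377129875 0.27053256342294585 mar 0.4683312225341797 0.2705885772705078 [49.37844086 27.98644447] 11.944175720214844
110 2697.5 x,y 0.516449953660797 0.1671448100092678 mar 0.5193081665039063 0.16567724609374998 [ 19.39144325 182.07215881] 12.291348457336426
110 3003.0 x,y 0.5567795537795538 0.23490039127539125 mar 0.5570625839233398 0.23482916259765624 [47.79069901 64.33184814] 12.355359077453613
110 1450.25 x,y 0.4684053611446303 0.2704973280468884 mar 0.4681622161865234 0.27053836059570313 [51.30207825 29.58747673] 12.295266151428223
```

View pics/ortho.png

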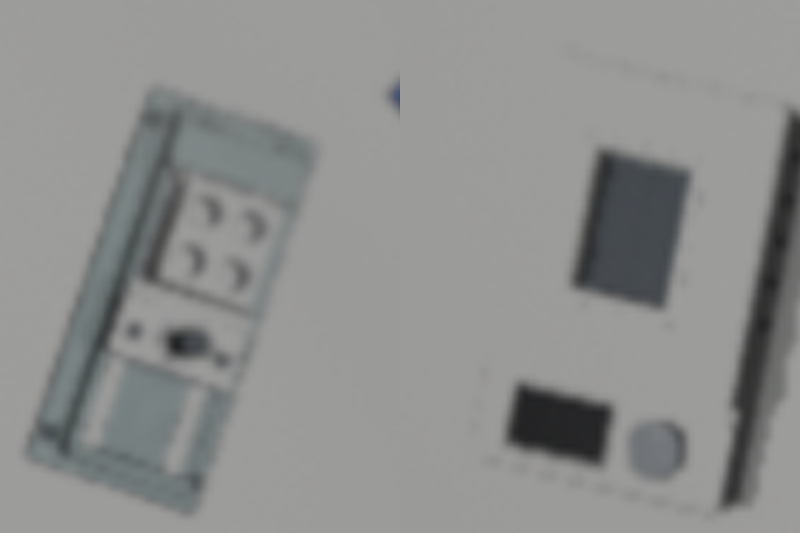

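```bash
python3 - <<'E' 2>/dev/null
from h import *
import pickle
c=pickle.load(open('top.pkl','rb')); s=pickle.load(open('side.pkl','rb'))
for nm,k in (('top',c),('side',s)):
    W=cloud(k); P=W[np.isfinite(W[...,0])]
    def sel(x0,x1,y0,y1,z0,z1): return P[(P[:,0]>x0)&(P[:,0]<x1)&(P[:,1]>y0)&(P[:,1]<y1)&(P[:,2]>z0)&(P[:,2]<z1)]
    q=sel(.47,.54,-.32,-.25,.097,.112); print(nm,'post',len(q),q.mean(0).round(4),np.ptp(q[:,:2],axis=0).round(4))
    q=sel(.52,.59,-.34,-.26,.079,.091)
    for y in (18.5,19.2,20):
        a=np.radians(-y);R=np.array([[np.cos(a),-np.sin(a)],[np.sin(a),np.cos(a)]])
        l=(q[:,:2]-[.5506,-.2985])@R; l=l[abs(l[:,0])<29]
        e=np.percentile(l,[2,98],axis=0); print(y,len(l),(e*1000).round(1).tolist(),'mean',(l.mean(0)*1000).round(1),'z',np.median(q[:,2]).round(4))
    # rack and heater edge heights
    print('rack z99',np.percentile(sel(.45,.67,-.06,.05,.05,.2)[:,2],99.5).round(4))
# best yaw from grey edges of vise (ortho)
o=cv2.cvtColor(ortho(c,.085,.42,.66,-.38,-.20,.0005),cv2.COLOR_BGR2GRAY)
ls=cv2.HoughLinesP(cv2.Canny(o,40,90),1,np.pi/720,60,minLineLength=80,maxLineGap=15)
print([ (int(np.hypot(x2-x1,y2-y1)),round(float(np.degrees(np.arctan2(y2-y1,x2-x1))),1)) for x1,y1,x2,y2 in ls[:,0]])
# block top mask (bright) 
E
```

```text
top post 22 [ 0.5054 -0.2835  0.1056] [0.0109 0.0114]
18.5 218 [[-23.3, -22.2], [24.0, 21.4]] mean [ 0.3 -0.5] z 0.0854
19.2 218 [[-23.1, -22.3], [24.0, 21.4]] mean [ 0.3 -0.5] z 0.0854
20 218 [[-23.0, -22.3], [23.8, 21.4]] mean [ 0.3 -0.5] z 0.0854
rack z99 0.0931
side post 21 [ 0.5059 -0.2882  0.1029] [0.0125 0.0127]
18.5 147 [[-22.7, -24.9], [25.0, 20.3]] mean [ 2.2 -4.1] z 0.0844
19.2 147 [[-22.7, -24.8], [24.9, 20.5]] mean [ 2.2 -4.1] z 0.0844
20 147 [[-22.7, -24.6], [25.0, 20.7]] mean [ 2.3 -4.1] z 0.0844
rack z99 0.0915
```

Units first: shifts go in shares of 0.5 m and turns go in shares of pi rad. So 0.3366 m is 0.6732, -0.1776 m is -0.3552, 44.2 degrees is 0.2456.

Call:
step_hand(ticks=[[0.06,[0.084,-0.044,0.02],0.0333],[0.06,[0.18,-0.09,0.04],0.0722],[0.06,[0.276,-0.142,0.06],0.1167],[0.06,[0.37,-0.192,0.1],0.1611],[0.06,[0.46,-0.24,0.12],0.2],[0.06,[0.54,-0.286,0.14],0.2389],[0.06,[0.62,-0.326,0.15],0.2456],[0.06,[0.6732,-0.3552,0.16],0.2456]])

```text
t: 2.0
ee_pos: [0.5068, -0.2819, 0.162]
orientation: [[0.946, -0.325, 0.0], [-0.325, -0.946, 0.0], [0.0, -0.0, -1.0]]
force: [0.6, -0.6, -0.7]
width: 0.06
grip_force: 0.0
```

```bash
python3 - <<'E'
from bench import env
print(env.get_obs()['orientation'].round(4))
E
```

```text
[[ 9.457e-01 -3.251e-01  3.000e-04]
 [-3.251e-01 -9.457e-01  2.000e-04]
 [ 2.000e-04 -2.000e-04 -1.000e+00]]
```

Scaled: 0.077 m is 0.154, 0.066 m is 0.132.

Call:
step_hand(ticks=[[0.06,[0,0,0.04],0],[0.06,[0,0,0.09],0],[0.06,[0,0,0.132],0],[0.06,[0,0,0.154],0],[0.06,[0,0,0.154],0],[0.06,[0,0,0.154],0]])

```text
t: 2.6
ee_pos: [0.506, -0.2845, 0.086]
orientation: [[0.945, -0.326, 0.001], [-0.326, -0.945, -0.0], [0.001, 0.0, -1.0]]
force: [0.2, -0.1, -0.2]
width: 0.0602
grip_force: 0.0
```

Well aligned; grip the post.

Call:
step_hand(ticks=[[0.0,[0,0,0],0],[0.0,[0,0,0],0],[0.0,[0,0,0],0],[0.0,[0,0,0],0],[0,[0,0,0],0],[0,[0,0,0],0]])

```text
t: 3.2
ee_pos: [0.5059, -0.2853, 0.0865]
orientation: [[0.946, -0.326, 0.001], [-0.326, -0.946, -0.002], [0.001, 0.002, -1.0]]
force: [-3.9, -4.7, 4.9]
width: 0.012
grip_force: 58.7
```

Scaled: -0.041 m is -0.082, -0.038 m is -0.076.

Call:
step_hand(ticks=[[0,[-0.012,0,0],0],[0,[-0.026,0,0],0],[0,[-0.04,0,0],0],[0,[-0.054,0,0],0],[0,[-0.068,0,0],0],[0,[-0.076,0,0],0],[0,[-0.082,0,0],0],[0,[-0.082,0,0],0]])

```text
t: 4.0
ee_pos: [0.4679, -0.2724, 0.0865]
orientation: [[0.945, -0.326, 0.003], [-0.326, -0.945, -0.004], [0.005, 0.003, -1.0]]
force: [0.3, -5.9, 1.0]
width: 0.0125
grip_force: 59.0
```

Scaled: -0.006 m is -0.012, -0.005 m is -0.01.

Call:
step_hand(ticks=[[0,[-0.004,0,0],0],[0,[-0.008,0,0],0],[0,[-0.01,0,0],0],[0,[-0.012,0,0],0],[0,[-0.012,0,0],0],[0,[-0.012,0,0],0]])

```text
t: 4.6
ee_pos: [0.4638, -0.271, 0.0866]
orientation: [[0.945, -0.326, 0.007], [-0.326, -0.945, -0.005], [0.009, 0.003, -1.0]]
force: [6.2, -8.5, -3.3]
width: 0.0124
grip_force: 58.4
```

Call:
step_hand(ticks=[[0,[-0.004,0,0],0],[0,[-0.008,0,0],0],[0,[-0.008,0,0],0],[0,[-0.008,0,0],0]])

```text
t: 5.0
ee_pos: [0.4636, -0.271, 0.0866]
orientation: [[0.945, -0.327, 0.017], [-0.327, -0.945, -0.01], [0.02, 0.003, -1.0]]
force: [22.0, -13.9, -15.7]
width: 0.0123
grip_force: 58.4
```

Scaled: -0.06 m is -0.12, 0.004 m is 0.008.

Call:
step_hand(ticks=[[0,[0.006,0,0],0],[0.08,[0.008,0,0],0],[0.08,[0.008,0,0],0],[0.08,[0.008,0,0],0],[0.08,[0.008,0,0],0],[0.08,[0.008,0,-0.06],0],[0.08,[0.008,0,-0.12],0],[0.08,[0.008,0,-0.12],0]])

```text
t: 5.8
ee_pos: [0.4636, -0.2704, 0.1503]
orientation: [[0.945, -0.326, 0.007], [-0.326, -0.946, -0.005], [0.008, 0.002, -1.0]]
force: [-0.0, -0.2, 1.2]
width: 0.08
grip_force: 0.0
```

```bash
python3 - <<'E' 2>/dev/null
from h import *
c=shot('top',2);W=cloud(c);P=W[np.isfinite(W[...,0])]
np.savez('t2.npz',P=P)
q=P[(P[:,0]>.52)&(P[:,0]<.6)&(P[:,1]>-.34)&(P[:,1]<-.26)&(P[:,2]>.079)&(P[:,2]<.091)]
print(len(q),q.mean(0), cv2.minAreaRect((q[:,:2]*1000).astype(np.float32)))
cv2.imwrite('pics/o2.png',cv2.resize(ortho(c,.085,.42,.66,-.38,-.20,.0005),(540,600)))
E
```

```text
199 [ 0.55327258 -0.29774733  0.08529275] ((551.099609375, -298.88067626953125), (44.54243850708008, 48.27192306518555), 71.30735778808594)
```

View pics/o2.png

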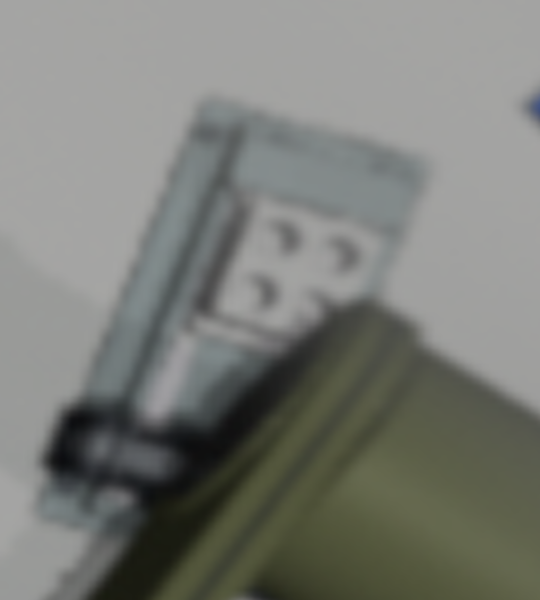

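Scaled: 0.092 m is 0.184, -0.0016 m is -0.0032.

Call:
step_hand(ticks=[[0.08,[0.05,0,0],0],[0.08,[0.11,-0.002,0],0],[0.08,[0.16,-0.0032,0],0],[0.08,[0.184,-0.0032,0],0],[0.08,[0.184,-0.0032,0],0],[0.08,[0.184,-0.0032,0.04],0],[0.08,[0.184,-0.0032,0.08],0],[0.08,[0.184,-0.0032,0.08],0]])

```text
t: 6.7
ee_pos: [0.5454, -0.2954, 0.1011]
orientation: [[0.945, -0.326, -0.007], [-0.326, -0.945, 0.005], [-0.008, -0.002, -1.0]]
force: [-0.2, -0.4, -0.3]
width: 0.0798
grip_force: 0.0
```

Call:
step_hand(ticks=[[0.08,[0,0,0],0],[0.08,[0,0,0],0]])

```text
t: 6.9
ee_pos: [0.5489, -0.2975, 0.1065]
orientation: [[0.945, -0.326, 0.001], [-0.326, -0.945, -0.001], [0.001, 0.0, -1.0]]
force: [0.4, -0.5, 1.0]
width: 0.0801
grip_force: 0.0
```

Scaled: 0.05 m is 0.1, 0.042 m is 0.084.

Call:
step_hand(ticks=[[0.08,[0,0,0.03],0],[0.08,[0,0,0.06],0],[0.08,[0,0,0.084],0],[0.08,[0,0,0.1],0],[0.08,[0,0,0.1],0],[0.08,[0,0,0.1],0]])

```text
t: 7.5
ee_pos: [0.5487, -0.2972, 0.0549]
orientation: [[0.946, -0.326, -0.001], [-0.326, -0.946, 0.0], [-0.001, -0.0, -1.0]]
force: [-0.7, -0.7, 0.2]
width: 0.08
grip_force: 0.0
```

Scaled: 0.0028 m is 0.0056, 0.0008 m is 0.0016.

Call:
step_hand(ticks=[[0.08,[0.0056,0.0016,0.004],0],[0.08,[0.0056,0.0016,0.004],0],[0.03,[0.0056,0.0016,0.004],0],[0.03,[0.0056,0.0016,0.004],0],[0.03,[0.0056,0.0016,0.004],0],[0.03,[0.0056,0.0016,0.004],0],[0.03,[0.0056,0.0016,0.004],0],[0.03,[0.0056,0.0016,0.004],0]])

```text
t: 8.3
ee_pos: [0.5515, -0.2993, 0.0539]
orientation: [[0.945, -0.326, 0.001], [-0.326, -0.945, -0.001], [0.001, 0.0, -1.0]]
force: [0.1, -0.4, 3.1]
width: 0.0437
grip_force: 62.7
```

Scaled: -0.12 m is -0.24, -0.115 m is -0.23.

Call:
step_hand(ticks=[[0.03,[0,0,-0.016],0],[0.03,[0,0,-0.044],0],[0.03,[0,0,-0.08],0],[0.03,[0,0,-0.12],0],[0.03,[0,0,-0.16],0],[0.03,[0,0,-0.2],0],[0.03,[0,0,-0.23],0],[0.03,[0,0,-0.24],0]])

```text
t: 9.1
ee_pos: [0.5519, -0.2993, 0.1759]
orientation: [[0.946, -0.326, 0.003], [-0.326, -0.946, -0.002], [0.003, 0.001, -1.0]]
force: [-0.1, 0.1, -3.9]
width: 0.0432
grip_force: 62.2
```

Call:
step_hand(ticks=[[0.03,[0,0,0],0],[0.03,[0,0,0],0],[0.03,[0,0,0],0],[0.03,[0,0,0],0]])

```text
t: 9.5
ee_pos: [0.5506, -0.2986, 0.1719]
orientation: [[0.945, -0.326, -0.002], [-0.326, -0.945, 0.001], [-0.002, -0.001, -1.0]]
force: [0.3, 0.7, -3.1]
width: 0.0436
grip_force: 62.2
```

Call:
step_hand(ticks=[[0.03,[-0.01,-0.03,0],0],[0.03,[-0.03,-0.09,0],0],[0.03,[-0.052,-0.16,0],0],[0.03,[-0.076,-0.23,0],0],[0.03,[-0.1,-0.3,0],0],[0.03,[-0.122,-0.37,0],0],[0.03,[-0.146,-0.44,0],0],[0.03,[-0.168,-0.506,0],0]])

```text
t: 10.3
ee_pos: [0.5534, -0.0299, 0.1731]
orientation: [[0.946, -0.325, -0.0], [-0.325, -0.946, 0.001], [-0.001, -0.0, -1.0]]
force: [0.1, -0.2, -3.7]
width: 0.0433
grip_force: 62.3
```

Call:
step_hand(ticks=[[0.03,[-0.022,-0.066,0],-0.0056],[0.03,[-0.046,-0.136,0],-0.0111],[0.03,[-0.068,-0.206,0],-0.0167],[0.03,[-0.092,-0.276,0],-0.0222],[0.03,[-0.114,-0.346,0],-0.0278],[0.03,[-0.138,-0.416,0],-0.0333],[0.03,[-0.156,-0.47,0],-0.0367],[0.03,[-0.168,-0.506,0],-0.0367]])

```text
t: 11.1
ee_pos: [0.5559, 0.2369, 0.173]
orientation: [[0.977, -0.212, -0.001], [-0.212, -0.977, 0.001], [-0.001, -0.0, -1.0]]
force: [0.1, -0.6, -3.6]
width: 0.0436
grip_force: 62.3
```

Call:
step_hand(ticks=[[0.03,[0,0,0],0],[0.03,[0,0,0],0],[0.03,[0,0,0],0],[0.03,[0,0,0],0],[0.03,[0,0,0],0],[0.03,[0,0,0],0]])

```text
t: 11.7
ee_pos: [0.5572, 0.2336, 0.1734]
orientation: [[0.976, -0.216, 0.0], [-0.216, -0.976, -0.0], [0.0, -0.0, -1.0]]
force: [-0.1, -0.2, -3.5]
width: 0.0432
grip_force: 62.4
```

Scaled: 0.067 m is 0.134, 0.064 m is 0.128.

Call:
step_hand(ticks=[[0.03,[0,0,0.024],0],[0.03,[0,0,0.056],0],[0.03,[0,0,0.088],0],[0.03,[0,0,0.112],0],[0.03,[0,0,0.128],0],[0.03,[0,0,0.134],0],[0.03,[0,0,0.134],0],[0.03,[0,0,0.134],0]])

```text
t: 12.5
ee_pos: [0.5576, 0.2344, 0.1071]
orientation: [[0.977, -0.215, 0.001], [-0.215, -0.977, 0.0], [0.001, -0.001, -1.0]]
force: [-0.4, 0.8, -3.8]
width: 0.0435
grip_force: 62.4
```

Call:
step_hand(ticks=[[0.03,[0,0,0],0],[0.03,[0,0,0],0],[0.03,[0,0,0],0]])

```text
t: 12.8
ee_pos: [0.5573, 0.2343, 0.1069]
orientation: [[0.977, -0.215, 0.001], [-0.215, -0.977, 0.0], [0.001, -0.0, -1.0]]
force: [0.4, -0.1, -3.9]
width: 0.0433
grip_force: 62.4
```

```bash
python3 - <<'E' 2>/dev/null
from h import *
import pickle
s0=pickle.load(open('side.pkl','rb')); s=shot('side',4); t=shot('top',4)
pickle.dump((s,t),open('fin.pkl','wb'))
uv=proj(s,[.557,.235,.09]).ravel(); print(uv)
u,v=uv.astype(int)
A=s0['color'][v-25:v+25,u-33:u+33]; B=s['color'][v-25:v+25,u-33:u+33]
f=lambda q:cv2.resize(q,(660,500)[:2],interpolation=cv2.INTER_CUBIC)
T=t['color']; ut,vt=proj(t,[.557,.235,.09]).ravel().astype(int)
cv2.imwrite('pics/fin.png',np.vstack([np.hstack([cv2.resize(q,(400,300),interpolation=cv2.INTER_CUBIC) for q in (A,B)]),np.hstack([cv2.resize(q,(400,300),interpolation=cv2.INTER_CUBIC) for q in (pickle.load(open('top.pkl','rb'))['color'][vt-30:vt+30,ut-40:ut+40],T[vt-30:vt+30,ut-40:ut+40])])]))
print(u,v,ut,vt)
E
```

```text
[244.61521912 163.98452621]
244 163 142 224
```

View pics/fin.png

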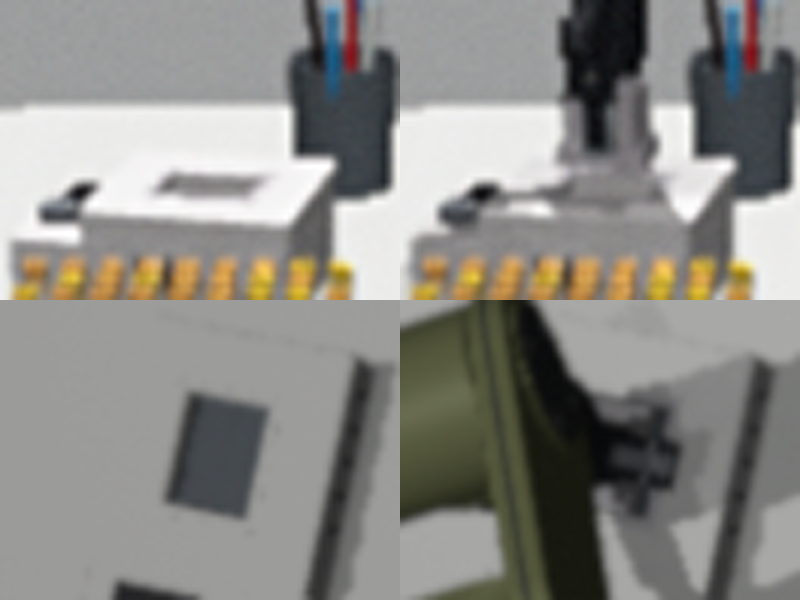

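```bash
python3 - <<'E' 2>/dev/null
from h import *
import pickle
s0=pickle.load(open('side.pkl','rb')); s,t=pickle.load(open('fin.pkl','rb'))
a=np.radians(-12.4);R=np.array([[np.cos(a),-np.sin(a)],[np.sin(a),np.cos(a)]])
def box(c,lx,ly,z): return np.c_[np.array([[-1,-1],[1,-1],[1,1],[-1,1]])*[lx/2,ly/2]@R.T+c,np.full(4,z)]
u0,v0,k=210,140,10
def dr(im,polys):
    o=cv2.resize(im[v0:v0+40,u0:u0+66],None,fx=k,fy=k,interpolation=cv2.INTER_CUBIC)
    for p,col in polys: cv2.polylines(o,[np.int32((proj(s,p)-[u0,v0]+.5)*k)],True,col,1)
    return o
w=(.557,.2349); b=(.5573,.2343); zb=.1069-.0189
o1=dr(s0['color'],[(box(w,.065,.049,.07),(0,0,255))]); o2=dr(s['color'],[(box(b,.06,.044,zb),(0,0,255)),(box(b,.06,.044,zb+.015),(0,160,0)),(box(b,.048,.044,zb+.05),(255,0,0))])
cv2.imwrite('pics/wf.png',np.vstack([o1[120:400],o2[80:400]]))
E
```

```text
(no output)
```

View pics/wf.png

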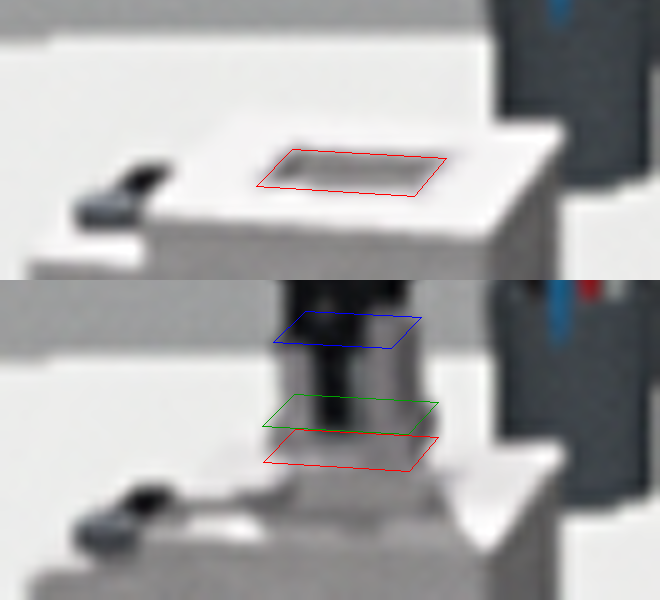

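Scaled: 0.003 m is 0.006, 0.001 m is 0.002.

Call:
step_hand(ticks=[[0.03,[0,-0.001,0.002],0],[0.03,[0,-0.001,0.006],0],[0.03,[0,-0.001,0.006],0],[0.03,[0,-0.001,0.006],0],[0.03,[0,-0.001,0.006],0],[0.03,[0,-0.001,0.006],0],[0.03,[0,-0.001,0.006],0],[0.03,[0,-0.001,0.006],0]])

```text
t: 14.0
ee_pos: [0.5571, 0.2347, 0.1034]
orientation: [[0.977, -0.215, 0.0], [-0.215, -0.977, 0.0], [0.0, -0.0, -1.0]]
force: [-0.5, -0.3, -3.7]
width: 0.0434
grip_force: 62.4
```

```bash
python3 -c "
from bench import env
o=env.get_obs();print(o['ee_pos'],o['qd']);print(env.finish_job())"
```

```text
[0.55714412 0.23466166 0.10336796] [ 0.04190371 -0.06110466 -0.11641926 -0.06211737  0.02382814 -0.00495111]
the job is handed in; nothing more can be done
None
```

I handed the job in at about 14 s: the jaw is fully open at its stop, and by my measurements the block is held upright and still about 15 mm above the heater's well, centred to about 1 mm and squared up with it.

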